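# Lock the eyelet stake in its taper socket

## Robot

A 6-joint arm with a two-finger parallel gripper is mounted at the origin on the work surface; the furniture and walls round the work are solid. World frame = base frame: x ahead of the robot, y to its left, z up, the work surface at z = 0. Lengths are in m, angles in rad, forces in N, time in s.
With the tool pointing down it reaches from about 0.375 to 0.825 m from the base axis. Payload 5.5 kg.
Tool frame: the origin (TCP) lies midway between the tips of the shut fingers; the grasp point (between the pads) lies 19 mm behind it; x points along the fingers, y is the direction in which the jaws open and shut, and the axes are right-handed (so a half turn about x gives the same grasp; the last joint's range is limited). The gripper opens to 85 mm and grips with 20 to 120 N. Pads are 22 mm wide; open, the fingers measure 114 mm over their backs; the gripper's body (76 mm by 85 mm) begins 54 mm behind the grasp point. The pads swing forward as they close: fully open they stand 13 mm farther back than shut.
Start: joints at [-1.327, 0.314, -0.047, 1.21, 0, 1.571], TCP at [0.145, -0.582, 0.231] pointing down, gripper open.
Joint ranges: [-2.67, 2.67], [-0.69, 1.73], [-1.03, 1.25], [-2.08, 2.16], [-1.42, 1.45], [-3.14, 3.14]. Speed limits (rad/s): [2.39, 2.39, 3.01, 3.14, 3.14, 3.14].

## Interface

Orientations are given as a unit quaternion [w, x, y, z].
In Python, from rig import ctrl gives the robot as it stands.
- The arm moves only by the shell command python3 -m crank 'ROWS' [OPENING] [FORCE]. ROWS is JSON, one flat list of numbers, 6 for each row, row after row: the shift along the tool's x, y, z in units of 30 mm (1.0 is 30 mm), then the turn, a rotation vector about the tool's x, y, z in units of 6 degrees (1.0 is 6 degrees). In form: [x, y, z, rx, ry, rz, x, y, z, rx, ry, rz, ...]. A call has 1 to 12 rows; each row shifts and turns the commanded pose from where the row before left it, along the tool's axes as they then stand; what a row does not reach is not made up. A row lasts 1/12 s, in which the tool goes at most 41.7 mm and 7.16 degrees, less where a joint would pass 70% of its speed; a pose out of reach is approached as far as the arm can. A call is refused whole if a number of a shift passes 1 or a number of a turn 1, either way. A call with a gripper value outside its range is refused whole. OPENING is the closure, from 0 (fully open) to 1 (shut), set as the call begins (- or left out, the last holds). The fingers move at their own pace and stop on an object; FORCE is the grip in N (left out, the last holds). Time passes only in rows, so rows that do not move let the fingers close. It gives the time, the measured TCP pose, the force and the opening at its end, in the units of the state.
- ctrl.state(): the state, without advancing time (a new reading comes with each control period).
- ctrl.get_image(name): name is "side" or "top"; returns a dict with "frame" (420x560x3 uint8, red, green, blue), "intrinsics" (3x3 intrinsics, pixels), "k1" (the pictures are not rectified: a ray, as slopes to the right and down, at radius r is drawn at 1 + k1 r^2 times it, then the intrinsics apply), "xyz" and "rotation" of the camera in the world. Camera axes: x right, y down, z forward; pixel columns grow to the right and rows downward; lengths in m; the calibration is good to about 2 mm. A picture is of the moment at which its call begins. There is no depth.
- ctrl.sign_off(): hands the job in, once; it reports no verdict.
The state is a dict: "clock": time; "joint_positions": joint angles; "qd": joint speeds; "joint_efforts": joint torques, N m; "tcp_pos": TCP position; "ee_rot": TCP orientation; "ft_force": force on the tool from outside, world axes, zero at the start; "wrist_torque": the same for the moment, N m; "gripper_width": opening from 0.0 (shut) to 1.0 (fully open).
Only numpy, scipy, OpenCV 4.12 (cv2) and the standard library are available. Lean on these libraries where they do the work, as an engineer would, in place of code of your own. Each camera call takes 0.05 s, during which the arm holds its last target. There are 200 camera calls.

## Task

Take the tall, flat-topped eyelet stake out of the wooden rack and stand it loosely, tapered shank down and without forcing it, in the socket of the iron stake holder. Let go of it, then tap it home with the underside of the brass weight until it has come hard against its cushion and the taper locks: firm taps of about 20 N (2 kg), never over 30 N, which would bruise it. Stand the weight back on the bench, clear of the holder, and leave everything else as it is.

Things in the scene. Friction and masses are not known exactly. Their poses are not given: they have to be found in the camera images.
- flat_stake: The stake to fit: bare steel, round, 92 mm tall, 0.22 kg. Origin at the centre of the shank's small end, z up towards its flat top. Up from the origin: tapered shank, 13 mm across at 1.5 mm, 22 mm at 50 mm (end chamfered to 11); collar 34 mm across, 50 to 56 mm; plain grip 25 mm across, 56 to 92 mm, dark line at 85. Starts upright in one of the rack's two holes, collar resting on the rack.
- stake_top (a point): Centre of the flat top face of that stake, 92 mm above its origin: the place to tap.
- dome_stake: A second stake with the same shank and collar, but a short grip (to 72 mm) that ends in a dome, 84.5 mm tall over all. Same origin and axes. It stands in the other rack hole and stays there. Which stake is in which hole varies.
- stake_rack: Fixed wooden block, 70 x 150 mm and 62 mm high, origin at the centre of its underside. Two vertical holes, 28 mm across, 38 mm either side of its centre along its y axis. Both stakes rise 6 mm collar plus grip above its top.
- stake_holder: Fixed iron stake holder: foot plate 130 x 100 mm, 14 mm thick, and a round tower 66 mm across with its top face 70 mm above the bench. Origin at the centre of its underside. Down the tower's axis runs a bore 29 mm across; in it, 0 to 20 mm below the face, sits a steel bush with a tapered socket, 17 mm across at its upper end, matching the shank.
- socket_mouth (a point): Tower axis at its top face, 70 mm up. The shank first bites with its origin 26 to 46 mm above the bench. Pushed with 6 to 8 N the bush then slides down a distance that varies (0 to 12 mm) and must be felt, on to a rubber cushion that gives 1 mm per 10 N. The taper holds by friction: it locks once about 20 N has been put on it there; dropping it in or resting the weight on it (7 N) is not enough.
- brass_weight: Brass weight, about 0.72 kg: block 40 x 60 mm (x, y), 34 mm high, flat below, with a round knob 22 mm across on its middle, reaching to 60 mm. Origin at the centre of its underside, z up. Take it by the knob, from above, with a firm grip (60 N).
- thread_spool: Spool of blue thread, 41 mm across, 50 mm tall. A bystander; origin at the centre of its underside.
- linen_tape: Roll of white linen tape, 66 mm across, 30 mm high. A bystander; origin at the centre of its underside.
- beeswax: Yellow block of wax, 36 x 52 x 19 mm. A bystander; origin at the centre of its underside.
- sanding_block: Brown cork block, 56 x 96 x 33 mm. A bystander; origin at the centre of its underside.
- wood_block: Pale maple block, 55 x 100 x 18 mm. A bystander; origin at the centre of its underside.
- paste_tub: White tub, 119 mm across, 124 mm tall. A bystander; origin at the centre of its underside.
- try_square: Square with wooden stock and steel blade, 70 x 162 x 13 mm. A bystander; origin at the centre of its underside.
- masking_tape: Roll of buff tape, 96 mm across, 24 mm high. A bystander; origin at the centre of its underside.
Things that resemble listed ones, but are neither listed nor needed, are in the scene too. What is shaped like the flat_stake but blue or orange is not meant.

How it is judged:
On the way, in this order (a step that is already met when the one before it is completed fails the run):
1. the flat-topped stake stands in the socket, shank down, let go and not yet locked (horizontal distance between flat_stake and socket_mouth below 0.004 m and z of flat_stake in the frame of stake_holder below 0.05 m and angle between flat_stake's own z axis and vertical below 0.06 rad and contact force between the fingers and flat_stake below 0.1 N and contact force between flat_stake and stake_holder below 33 N), for 0.2 s.
2. the stake has been struck on its top with the brass weight, with more than 10 N (horizontal distance between flat_stake and socket_mouth below 0.004 m and z of flat_stake in the frame of stake_holder below 0.05 m and angle between flat_stake's own z axis and vertical below 0.06 rad and contact force between the fingers and flat_stake below 0.1 N and contact force between brass_weight and flat_stake above 10 N).
At the end, for the whole second after the job is handed in: Stake upright (0.06 rad) in the socket, within 4 mm of its axis, origin under 50 mm high, untouched, still, taper locked: shank and socket squeeze each other with over 33 N in all. Weight upright on the bench (6 mm), still, over 100 mm from the socket axis, touching neither (horizontal distance between flat_stake and socket_mouth below 0.004 m and z of flat_stake in the frame of stake_holder below 0.05 m and angle between each of flat_stake, brass_weight's own z axis and vertical below 0.06 rad and contact force between each of the fingers, brass_weight and flat_stake below 0.1 N and contact force between flat_stake and stake_holder above 33 N and linear speed of each of flat_stake, brass_weight below 0.02 m/s and height (world z) of brass_weight below 0.006 m and horizontal distance between brass_weight and socket_mouth above 0.1 m and contact force between brass_weight and stake_holder below 0.1 N).
It fails at once if the brass weight pressed or struck the stake with more than 30 N (contact force between brass_weight and flat_stake above 30 N).
It fails at once if the domed stake taken or pushed out of its place (25 mm) (distance of dome_stake from where it was at the start of the episode above 0.025 m).
It fails at once if a bystander on the bench pushed more than 30 mm (distance of any of thread_spool, linen_tape, beeswax, sanding_block, wood_block, paste_tub, try_square, masking_tape from where it was at the start of the episode above 0.03 m).
It also fails if it takes over 72 s, if anything falls off the work surface, if the arm or the gripper's body presses on something with over 40 N, if the wrist force passes 120 N, or if a joint passes its speed limit or range.

## Working session

There is one attempt and no reset: what is moved stays moved. The work goes in short steps, Python scripts to look and compute and a shell command to move; the robot and the scene stay as the last step left them, time stands still between calls to the robot, and variables do not carry over. Pictures are saved under pics/ and viewed, about 8 in all and at most 12, crops included, and the job is handed in when it is done.

```bash
mkdir -p pics; ls; cat > h.py <<'E'
import numpy as np, cv2
from rig import ctrl
def shot(n,f=None):
    d=ctrl.get_image(n)
    if f: cv2.imwrite('pics/'+f,d['frame'][:,:,::-1])
    return d
def ray(d,u,v):
    K=np.array(d['intrinsics']);p=cv2.undistortPoints(np.array([[[u,v]]],float),K,np.array([d['k1'],0,0,0,0.]))[0,0] 
    R=np.array(d['rotation']); 
    return np.array(d['xyz']),R@np.array([p[0],p[1],1.])
def onz(d,u,v,z):
    o,r=ray(d,u,v);return o+r*(z-o[2])/r[2]
def proj(d,P):
    R=np.array(d['rotation']);c=R.T@(np.array(P)-np.array(d['xyz']));s=c[:2]/c[2]
    s=s*(1+d['k1']*(s@s));K=np.array(d['intrinsics']);return K[0,0]*s[0]+K[0,2],K[1,1]*s[1]+K[1,2]
E
python3 - <<'E'
from h import *
for n in('top','side'):
    d=shot(n,n+'0.png');print(n,d['xyz'],np.round(d['rotation'],3).tolist() if not np.array(d['rotation']).ndim==1 else d['rotation'],np.array(d['intrinsics']).tolist(),d['k1'])
print(ctrl.state())
E
```

```text
pics
top [0.32901911 0.15487355 1.36350959] [ 0.04358015 -0.70497019  0.70643513 -0.04546668] [[499.24059928180327, 0.0, 282.0037371277136], [0.0, 499.24059928180327, 211.84439536387495], [0.0, 0.0, 1.0]] 0.024261662998923184
side [0.10666774 0.95991528 0.83677315] [ 0.09083568 -0.21208449  0.88400729 -0.40657122] [[437.72225619165846, 0.0, 280.29056555505065], [0.0, 437.72225619165846, 211.33789098402707], [0.0, 0.0, 1.0]] -0.005091564482675897
{'clock': 0.1, 'joint_positions': array([-1.32697781e+00,  3.14152734e-01, -4.79942928e-02,  1.21021369e+00,
        1.80515688e-05,  1.57077635e+00]), 'qd': array([ 0.00064576, -0.0011307 ,  0.0009736 , -0.00091369, -0.00121009,
       -0.00108981]), 'joint_efforts': array([ 7.24993479e-04, -5.40765917e+01,  3.40541589e+01,  1.11408380e-02,
        8.67618928e-05,  5.90197928e-06]), 'tcp_pos': array([ 0.14472249, -0.58173284,  0.23051567]), 'ee_rot': array([-0.08544671, -0.70179683, -0.08654624,  0.70191867]), 'ft_force': array([-0.51117462,  0.25683909, -0.06946012]), 'wrist_torque': array([-0.00712184, -0.06083325,  0.04996653]), 'gripper_width': 0.9968753818647136}
```

```bash
python3 - <<'E'
s=open('h.py').read()
s=s.replace("np.array(d['rotation'])","rot(d['rotation'])").replace("def shot","from scipy.spatial.transform import Rotation as Ro\ndef rot(q): return Ro.from_quat(np.roll(q,-1)).as_matrix()\ndef shot",1)
open('h.py','w').write(s)
E
python3 -c "
import numpy as np
from h import rot,ctrl
print(np.round(rot(ctrl.state()['ee_rot']),3))"
```

```text
[[-0.     0.241 -0.97 ]
 [ 0.002 -0.97  -0.241]
 [-1.    -0.002 -0.   ]]
```

View pics/top0.png

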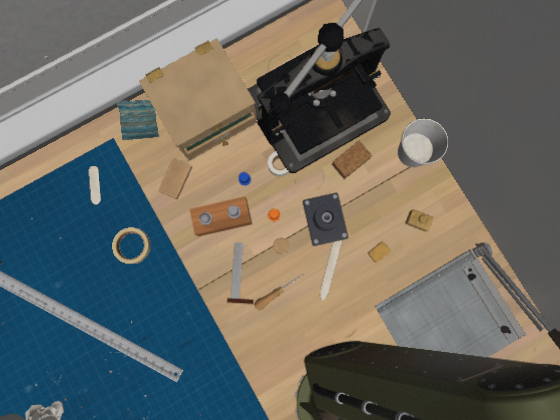

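View pics/side0.png

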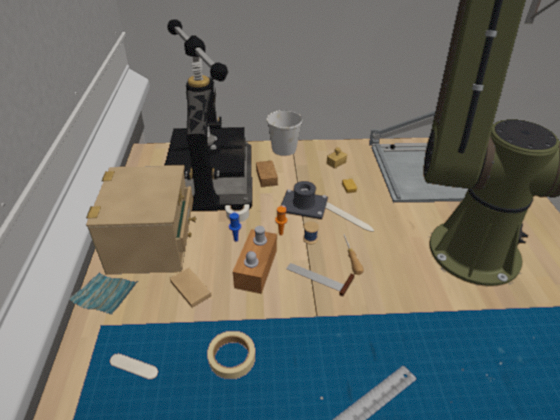

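Top view shows the rack at (221,216) with grey stakes at (205,218) and (234,212). The blue decoy is at (244,178), the orange one at (274,214), and the holder at (325,218). The brass weight is at (420,219), and the beeswax at (379,252) could be mistaken for it. Side view has the stakes at (251,258) and (260,234). Next, one close crop to choose between the two stakes.

```bash
python3 - <<'E'
from h import *
t=cv2.imread('pics/top0.png');s=cv2.imread('pics/side0.png')
r=lambda a,k:cv2.resize(a,None,fx=k,fy=k,interpolation=cv2.INTER_CUBIC)
a=np.hstack([r(t[190:240,185:260],5.333)[:266,:400],r(s[220:295,230:330],4)[:266,:400]])
b=np.hstack([r(t[190:245,300:350],5.333)[:293,:266],r(t[200:240,400:440],6.65)[:266,:266],r(s[170:225,275:325],5.36)[:266,:268]][i][:266,:266] for i in range(3))if 0 else np.hstack([r(t[190:240,300:350],5.32)[:266,:266],r(t[200:240,400:440],6.65)[:266,:266],r(s[175:225,278:328],5.36)[:266,:268]])
cv2.imwrite('pics/c1.png',np.vstack([a,b]))
d=ctrl.get_image('top')
for u,v,z in[(205,218,.1),(234,212,.1),(325,218,.07),(420,219,.06),(379,252,.02),(274,214,.09),(244,178,.09)]:print(u,v,onz(d,u,v,z).round(3))
E
```

```text
205 218 [0.474 0.347 0.1  ]
234 212 [0.489 0.274 0.1  ]
325 218 [0.476 0.039 0.07 ]
420 219 [ 0.475 -0.211  0.06 ]
379 252 [ 0.39  -0.109  0.02 ]
274 214 [0.485 0.172 0.09 ]
244 178 [0.579 0.25  0.09 ]
```

View pics/c1.png

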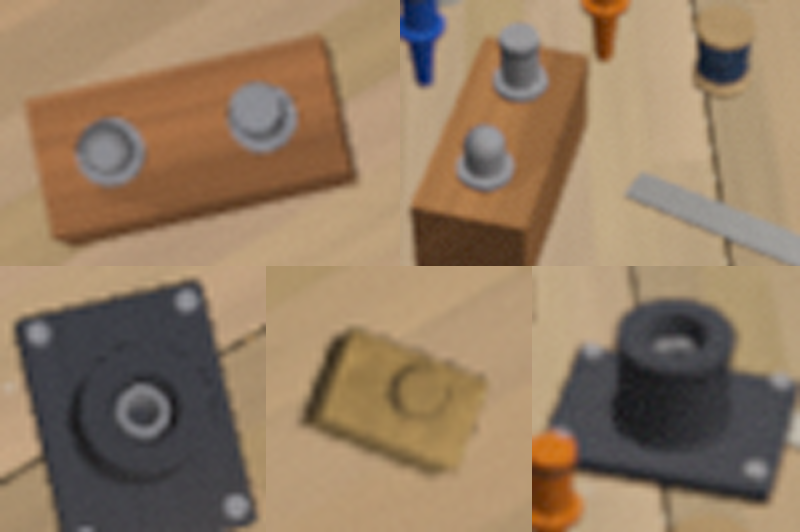

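The crop shows the flat-topped stake as the bare grey one nearer the holder: top (234,211), side (260,228). The domed one is at top (205,218). The weight's knob is at top (423,219). Next I triangulate.

```bash
cat >> h.py <<'E'
def tri(pairs):
    A=np.zeros((3,3));b=np.zeros(3)
    for d,u,v in pairs:
        o,r=ray(d,u,v);r/=np.linalg.norm(r);M=np.eye(3)-np.outer(r,r);A+=M;b+=M@o
    return np.linalg.solve(A,b)
def go(P,yaw=None):
    s=ctrl.state();R=rot(s['ee_rot'])
    print('tcp',s['tcp_pos'].round(4),'tilt',np.round(R[:,0],4),'jaw yaw',np.degrees(np.arctan2(R[1,1],R[0,1])).round(2),'t',s['clock'],'F',s['ft_force'].round(2))
    print('units xyz',((R.T@(np.array(P)-s['tcp_pos']))/.03).round(3))
E
python3 - <<'E'
from h import *
t=shot('top');s=shot('side')
print('onz top/side:')
for n,(a,b),(c,e),z in[('staketop',(233.6,210.6),(259.8,228),.104),('tower',(326.9,217.3),(305,187.7),.07)]:
    print(n,onz(t,a,b,z).round(4),onz(s,c,e,z).round(4),tri([(t,a,b),(s,c,e)]).round(4))
# masks
g=t['frame'].astype(int);hsv=cv2.cvtColor(t['frame'],cv2.COLOR_RGB2HSV)
def cc(m,x0,y0,x1,y1):
    k=np.zeros(m.shape,np.uint8);k[y0:y1,x0:x1]=m[y0:y1,x0:x1]
    c=max(cv2.findContours(k*255,0,1)[0],key=cv2.contourArea);return cv2.contourArea(c),cv2.minAreaRect(c),cv2.minEnclosingCircle(c)
print('stake grey',cc((hsv[...,1]<45),222,200,247,224))
print('dome grey',cc((hsv[...,1]<45),193,206,217,230))
print('bush',cc((hsv[...,1]<60)&(hsv[...,2]>110),315,206,338,229))
print('holder',cc((hsv[...,2]<100),295,185,355,250))
print('weight',cc((hsv[...,1]>115),402,200,440,238))
print('rack',cc((hsv[...,1]>125),185,190,260,242))
hs=cv2.cvtColor(s['frame'],cv2.COLOR_RGB2HSV)
print('weight side',onz(t,423.5,218.6,.06).round(4))
print(np.round(hsv[208:231:2,408:434:3,1]))
for P in[(.476,.039,.07),(.489,.274,.104),(.475,-.211,.06)]:print(proj(t,P),proj(s,P))
E
```

```text
onz top/side:
staketop [0.492  0.2744 0.104 ] [0.497  0.2755 0.104 ] [0.4943 0.2753 0.1043]
tower [0.4783 0.0342 0.07  ] [0.4815 0.0356 0.07  ] [0.48   0.0347 0.0695]
stake grey (103.0, ((233.5, 211.5), (11.0, 11.0), 90.0), ((233.5, 211.5), 6.36406135559082))
dome grey (99.5, ((205.10003662109375, 218.20004272460938), (11.180338859558105, 11.627553939819336), 63.43495178222656), ((205.34375, 218.0625), 6.098015308380127))
bush (54.5, ((326.2500305175781, 216.75003051757812), (8.485280990600586, 7.77817440032959), 45.0), ((326.4375, 216.625), 4.64574670791626))
holder (1611.5, ((324.9489440917969, 218.87527465820312), (46.80636978149414, 36.30153274536133), 77.19573211669922), ((324.8611145019531, 219.15972900390625), 28.432584762573242))
weight (330.0, ((418.9496765136719, 220.02072143554688), (23.76923370361328, 15.769232749938965), 22.61986541748047), ((419.0, 220.0), 13.341764450073242))
rack (1528.5, ((220.15484619140625, 216.18971252441406), (28.315683364868164, 57.527427673339844), 77.34745025634766), ((220.0, 215.5), 31.10074234008789))
weight side [ 0.4756 -0.2201  0.06  ]
[[ 91  92  91  91  91  91  88  85  87]
 [ 92  98 124  97  90  88  87  86  88]
 [ 94 138 133 132 117  87  86  88  87]
 [ 95 129 133 131 130 131 105  87  88]
 [121 133 133 127 131 125 132 123  95]
 [113 132 128 129 130 127 132 129 124]
 [124 127 132 128 126 127 128 129 115]
 [125 126 128 127 128 127 128 130  96]
 [120 129 126 127 128 125 126 125  92]
 [ 89  93 124 128 127 124 127 123  94]
 [ 87  88  90 100 119 124 126 112  93]
 [ 88  88  90  92  97 114 120  94  94]]
(np.float64(325.0587275134407), np.float64(218.18675243236936)) (np.float64(306.2814707902353), np.float64(188.8926787875948))
(np.float64(233.74287222565755), np.float64(211.77137976169803)) (np.float64(262.9611918950781), np.float64(228.6438422806614))
(np.float64(420.0433264856157), np.float64(218.8225565068368)) (np.float64(337.7308138791609), np.float64(149.64029032706898))
```

```bash
python3 -m crank '[-0.05,-0.55,-1,0,0,0,-0.05,-0.55,-1,0,0,0,-0.05,-0.55,-1,0,0,0,-0.05,-0.55,-1,0,0,0,-0.05,-0.55,-1,0,0,0,-0.05,-0.55,-1,0,0,0,-0.05,-0.55,-1,0,0,0,-0.05,-0.55,-1,0,0,0,-0.05,-0.55,-1,0,0,0,-0.05,-0.55,-1,0,0,0,-0.05,-0.55,-1,0,0,0,-0.05,-0.55,-1,0,0,0]' 0.35 30
python3 -m crank '[0,0,0,-1,0,0,0,0,0,-1,0,0,0,0,0,-1,0,0,0,0,0,-1,0,0,0,0,0,-1,0,0,0,0,0,-1,0,0,0,0,0,-1,0,0,0,0,0,-1,0,0,0,0,0,-1,0,0,0,0,0,-1,0,0,0,0,0,-1,0,0,0,0,0,-1,0,0]'
python3 -c "
from h import *
go((.493,.2748,.2))"
```

```text
clock: 1.25
tcp_pos: [0.4474, -0.3018, 0.2495]
ee_rot: [0.086, 0.702, 0.086, -0.702]
ft_force: [-0.0, -0.1, -0.4]
gripper_width: 0.648
clock: 2.25
tcp_pos: [0.4463, -0.3031, 0.2492]
ee_rot: [-0.483, -0.516, -0.484, 0.516]
ft_force: [-0.6, -0.0, 0.4]
gripper_width: 0.647
tcp [ 0.4463 -0.3031  0.2492] tilt [-2.e-04  1.e-04 -1.e+00] jaw yaw -3.73 t 2.25 F [-0.56 -0.01  0.42]
units xyz [  1.642   0.3   -19.324]
```

```bash
python3 -m crank '[0,0,-1,0,0,0,0,0,-1,0,0,0,0,0,-1,0,0,0,0,0,-1,0,0,0,0,0,-1,0,0,0,0,0,-1,0,0,0,0,0,-1,0,0,0,0,0,-1,0,0,0,0,0,-1,0,0,0,0,0,-1,0,0,0,0,0,-1,0,0,0,0,0,-1,0,0,0]'
python3 -m crank '[0,0,-1,0,0,0,0,0,-1,0,0,0,0,0,-1,0,0,0,0,0,-1,0,0,0,0,0.3,-1,0,0,0,0,0,-1,0,0,0,0,0,-0.8,0,0,0,0,0,-0.4,0,0,0,0,0,0,-1,0,0,0,0,0,-1,0,0,0,0,0,-0.8,0,0,0,0,0,0,0,0]'
python3 -c "
from h import *
go((.493,.2748,.15));shot('top','t2.png');shot('side','s2.png')
t=cv2.imread('pics/t2.png');s=cv2.imread('pics/s2.png')
cv2.imwrite('pics/c2.png',np.hstack([cv2.resize(t[150:280,170:300],(400,400)),cv2.resize(s[140:290,190:340],(400,400))]))"
```

```text
clock: 3.25
tcp_pos: [0.4715, 0.0574, 0.2494]
ee_rot: [0.482, 0.517, 0.482, -0.517]
ft_force: [1.0, -0.4, -0.2]
gripper_width: 0.648
clock: 4.25
tcp_pos: [0.4957, 0.2703, 0.2492]
ee_rot: [0.553, 0.441, 0.553, -0.441]
ft_force: [-0.3, 0.1, 0.5]
gripper_width: 0.65
tcp [0.4957 0.2703 0.2492] tilt [-3.e-04 -5.e-04 -1.e+00] jaw yaw 12.88 t 4.25 F [-0.31  0.07  0.51]
units xyz [ 3.306 -0.054 -0.168]
```

View pics/c2.png

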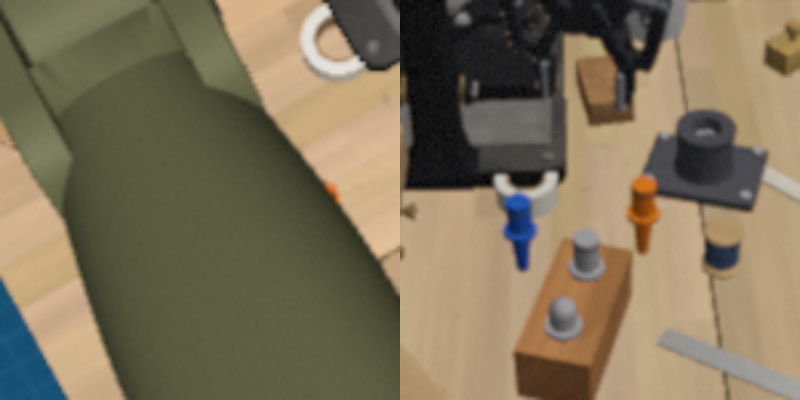

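The side view shows the gripper over the stake with its jaws clear of both decoys. The arm hides the top view. Descending.

```bash
python3 -m crank '[0.8,-0.054,-0.168,0,0,0,1,0,0,0,0,0,1,0,0,0,0,0,1,0,0,0,0,0,1,0,0,0,0,0,0.6,0,0,0,0,0,0.37,0,0,0,0,0,0,0,0,0,0,0]'
python3 -c "
from h import *
go((.493,.2748,.076));s=shot('side','s3.png')['frame']
cv2.imwrite('pics/c3.png',cv2.resize(s[190:290,205:325,::-1],(720,600),interpolation=2))"
```

```text
clock: 5.02
tcp_pos: [0.4915, 0.2741, 0.0738]
ee_rot: [0.552, 0.44, 0.553, -0.443]
ft_force: [-0.2, 0.0, -0.1]
gripper_width: 0.651
tcp [0.4915 0.2741 0.0738] tilt [-0.0037 -0.0022 -1.    ] jaw yaw 12.67 t 5.0167 F [-0.24  0.02 -0.13]
units xyz [-0.072  0.053 -0.013]
```

View pics/c3.png

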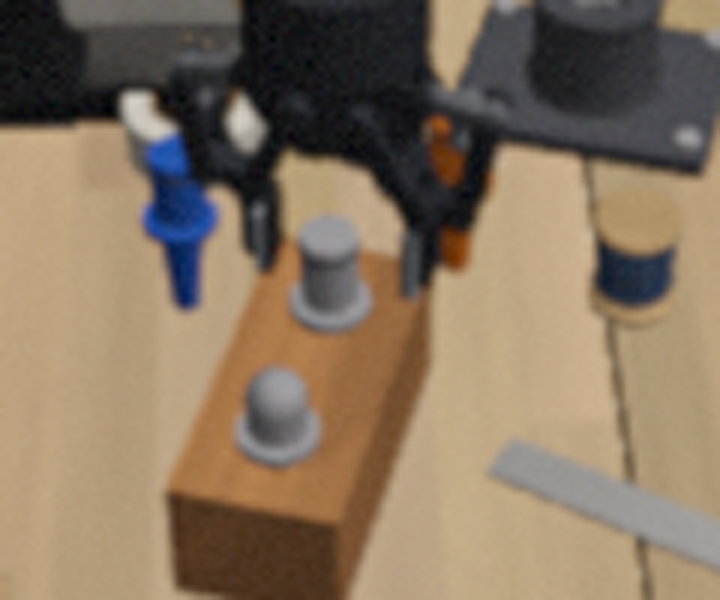

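The fingers straddle the flat grip: tips at crop (265,265) and (412,290), stake between them. Closing.

```bash
python3 -m crank '[0,0,0,0,0,0,0,0,0,0,0,0,0,0,0,0,0,0,0,0,0,0,0,0,0,0,0,0,0,0,0,0,0,0,0,0]' 1 50
python3 -m crank '[-0.5,0,0,0,0,0,-1,0,0,0,0,0,-1,0,0,0,0,0,-1,0,0,0,0,0,-0.5,0,0,0,0,0,0,0,0,0,0,0]'
python3 -c "
from h import *
go((.480,.0347,.17));s=shot('side','s4.png')['frame']
cv2.imwrite('pics/c4.png',cv2.resize(s[130:270,205:345,::-1],(600,600),interpolation=2))"
```

```text
clock: 5.57
tcp_pos: [0.4945, 0.276, 0.0781]
ee_rot: [0.553, 0.442, 0.552, -0.44]
ft_force: [0.5, -0.3, 5.6]
gripper_width: 0.273
clock: 6.07
tcp_pos: [0.4954, 0.2766, 0.2007]
ee_rot: [0.553, 0.444, 0.552, -0.439]
ft_force: [0.3, -0.5, -2.0]
gripper_width: 0.273
tcp [0.4954 0.2766 0.2007] tilt [ 0.0064  0.0036 -1.    ] jaw yaw 12.76 t 6.0667 F [ 0.32 -0.55 -1.96]
units xyz [ 0.991 -2.29   7.753]
```

View pics/c4.png

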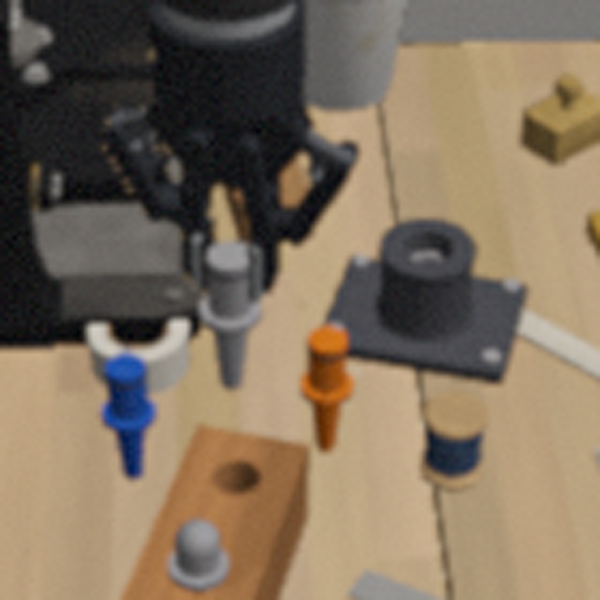

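Stake held upright: top at crop (229,255), tip at (232,387). Carrying it over the holder.

```bash
python3 -m crank '[0,-0.28,0.95,0,0,0,0,-0.28,0.95,0,0,0,0,-0.28,0.95,0,0,0,0,-0.28,0.95,0,0,0,0,-0.28,0.95,0,0,0,0,-0.28,0.95,0,0,0,0,-0.28,0.95,0,0,0,0,-0.28,0.95,0,0,0,0,0,0.1,0,0,0,0.5,0,0,0,0,0,0,0,0,0,0,0,0,0,0,0,0,0]'
python3 -c "
from h import *
go((.480,.0347,.17));s=shot('side','s5.png')['frame'];t=shot('top')['frame']
a=cv2.resize(s[100:220,255:355,::-1],(500,600),interpolation=2)
b=cv2.resize(t[175:265,290:340,::-1],(300,540),interpolation=2)
o=np.zeros((600,800,3),np.uint8);o[:,:500]=a;o[:540,500:]=b
cv2.imwrite('pics/c5.png',o)"
```

```text
clock: 7.12
tcp_pos: [0.477, 0.0352, 0.1794]
ee_rot: [0.551, 0.44, 0.554, -0.442]
ft_force: [-0.3, 0.1, -1.8]
gripper_width: 0.274
tcp [0.477  0.0352 0.1794] tilt [-4.e-03 -1.e-04 -1.e+00] jaw yaw 12.77 t 7.1167 F [-0.26  0.1  -1.75]
units xyz [0.314 0.094 0.04 ]
```

View pics/c5.png

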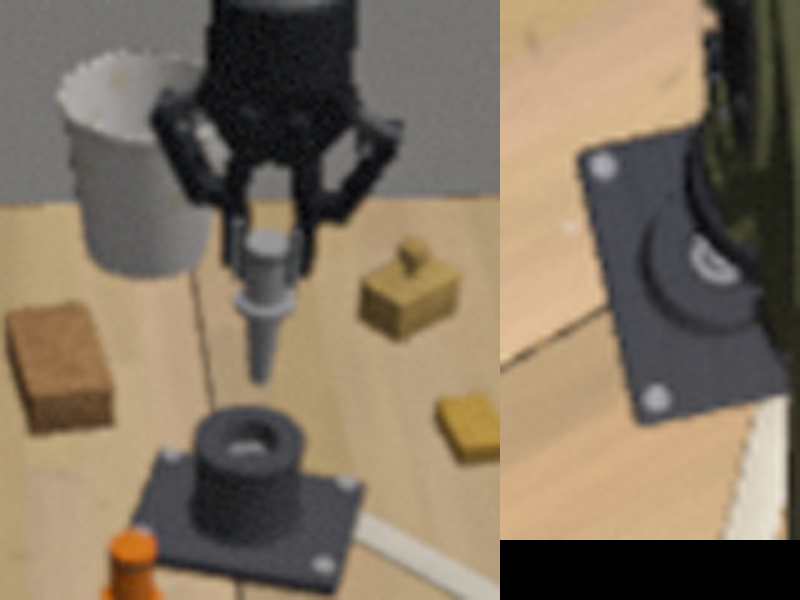

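Side view: tip at (307,176), stake top at (308.6,149), tower rim centre at (304.8,188). Computing the offset along the side view's plumb line.

```bash
python3 - <<'E'
from h import *
s=shot('side');T=onz(s,304.8,187.5,.07);print('tower by side',T.round(4))
hs=s['frame'];
for n,u,v,z in[('tip',307,176,.1134),('top',308.6,149,.2054),('collar',308.2,160.5,.165)]:
    P=onz(s,u,v,z);print(n,P.round(4),'off',(P-T)[:2].round(4), 'pred pix over tower',np.round(proj(s,[T[0],T[1],z]),1))
print('TCP proj',proj(s,ctrl.state()['tcp_pos']))
# subpixel widths: rows through grip, shank, tower
g=cv2.cvtColor(hs,cv2.COLOR_RGB2GRAY)
for v in(172,168,152,190,196,200):print(v,g[v,290:326].tolist())
R=rot(s['rotation']);print('cam right',R[:,0].round(3),'fwd',R[:,2].round(3))
E
```

```text
tower by side [0.4824 0.035  0.07  ]
tip [0.4773 0.0365 0.1134] off [-0.0051  0.0015] pred pix over tower [305.5 175.2]
top [0.4757 0.0413 0.2054] off [-0.0067  0.0063] pred pix over tower [307.3 147.2]
collar [0.477  0.0357 0.165 ] off [-0.0054  0.0006] pred pix over tower [306.5 159.9]
TCP proj (np.float64(307.9772499848072), np.float64(155.36102990650213))
172 [164, 164, 167, 167, 162, 138, 119, 147, 153, 152, 151, 152, 153, 141, 94, 67, 72, 89, 113, 139, 154, 157, 156, 154, 156, 153, 153, 156, 155, 155, 158, 158, 159, 160, 157, 158]
168 [166, 166, 166, 166, 150, 118, 143, 152, 152, 152, 150, 154, 153, 140, 87, 63, 69, 83, 96, 120, 146, 154, 153, 157, 155, 156, 154, 154, 157, 155, 158, 160, 159, 161, 160, 160]
152 [116, 119, 122, 125, 131, 148, 158, 155, 139, 91, 62, 68, 61, 50, 58, 61, 58, 62, 67, 76, 85, 81, 62, 72, 62, 30, 54, 116, 157, 162, 161, 161, 162, 164, 165, 164]
190 [145, 131, 118, 94, 56, 62, 72, 75, 71, 74, 86, 106, 115, 108, 99, 100, 97, 93, 78, 62, 71, 73, 76, 71, 74, 103, 141, 154, 154, 152, 153, 151, 152, 151, 154, 159]
196 [76, 74, 77, 67, 35, 27, 32, 26, 30, 31, 29, 33, 32, 38, 37, 37, 39, 37, 39, 39, 43, 53, 47, 52, 62, 67, 72, 71, 72, 72, 75, 80, 111, 142, 148, 143]
200 [76, 72, 55, 39, 28, 29, 29, 31, 33, 35, 28, 32, 37, 36, 39, 41, 46, 45, 51, 49, 50, 52, 55, 54, 59, 70, 72, 75, 73, 72, 74, 74, 77, 73, 72, 70]
cam right [-0.894 -0.449  0.012] fwd [ 0.333 -0.68  -0.653]
```

```bash
python3 -m crank '[0.5,0.1,0.04,0,0,0,0.5,0,0,0,0,0,0.3,0,0,0,0,0,0.1,0,0,0,0,0,0,0,0,0,0,0]'
python3 -c "
from h import *
go((.480,.0347,.115))"
python3 -m crank '[0.1,0,0,0,0,0,0.1,0,0,0,0,0,0,0,0,0,0,0]'
python3 -m crank '[0.1,0,0,0,0,0,0.1,0,0,0,0,0,0,0,0,0,0,0]'
python3 -c "
from h import *
go((.480,.0347,.115))"
```

```text
clock: 7.68
tcp_pos: [0.4812, 0.0349, 0.1386]
ee_rot: [0.552, 0.441, 0.553, -0.442]
ft_force: [0.4, -0.7, -2.3]
gripper_width: 0.274
tcp [0.4812 0.0349 0.1386] tilt [-1.6e-03 -1.0e-04 -1.0e+00] jaw yaw 12.8 t 7.6833 F [ 0.37 -0.69 -2.35]
units xyz [ 0.788 -0.04  -0.003]
clock: 7.93
tcp_pos: [0.482, 0.0347, 0.1332]
ee_rot: [0.553, 0.441, 0.552, -0.441]
ft_force: [0.1, 1.1, -1.8]
gripper_width: 0.275
clock: 8.18
tcp_pos: [0.4816, 0.0346, 0.1267]
ee_rot: [0.552, 0.441, 0.553, -0.441]
ft_force: [-1.2, 0.1, -3.1]
gripper_width: 0.272
tcp [0.4816 0.0346 0.1267] tilt [-6.e-04 -0.e+00 -1.e+00] jaw yaw 12.76 t 8.1833 F [-1.22  0.08 -3.14]
units xyz [ 0.391 -0.05  -0.015]
```

```bash
for i in 1 ; do python3 -m crank '[0.1,-0.03,0,0,0,0,0.1,0,0,0,0,0,0,0,0,0,0,0]'; done
python3 -m crank '[0.1,0,0,0,0,0,0.1,0,0,0,0,0,0,0,0,0,0,0]'
python3 -c "
from h import *
go((.480,.0347,.115))"
```

```text
clock: 8.43
tcp_pos: [0.4805, 0.0344, 0.1206]
ee_rot: [0.552, 0.441, 0.553, -0.442]
ft_force: [-0.7, 0.2, -2.6]
gripper_width: 0.276
clock: 8.68
tcp_pos: [0.481, 0.0342, 0.1147]
ee_rot: [0.553, 0.441, 0.552, -0.441]
ft_force: [1.5, -1.3, -2.5]
gripper_width: 0.275
tcp [0.481  0.0342 0.1147] tilt [-1.e-04 -6.e-04 -1.e+00] jaw yaw 12.76 t 8.6833 F [ 1.52 -1.34 -2.54]
units xyz [-0.01  -0.029 -0.023]
```

```bash
python3 -m crank '[0.1,0,0,0,0,0,0,0,0,0,0,0]'|sed -n '2p;4p'
python3 -m crank '[0.1,0,0,0,0,0,0,0,0,0,0,0]'|sed -n '2p;4p'
python3 -m crank '[0.07,0,0,0,0,0,0,0,0,0,0,0]'|sed -n '2p;4p'
```

```text
tcp_pos: [0.4811, 0.0342, 0.1119]
ft_force: [0.5, -1.1, -3.6]
tcp_pos: [0.4812, 0.0341, 0.1089]
ft_force: [1.4, -1.8, -1.5]
tcp_pos: [0.4812, 0.0341, 0.107]
ft_force: [1.8, -2.7, -1.4]
```

```bash
python3 -m crank '[0,0.02,0.03,0,0,0,0,0,0,0,0,0]'|sed -n '2p;4p'
python3 -m crank '[0.07,0,0,0,0,0,0,0,0,0,0,0]'|sed -n '2p;4p'
python3 -m crank '[0.07,0,0,0,0,0,0,0,0,0,0,0]'|sed -n '2p;4p'
python3 -c "
from h import *
go((.480,.0347,.115))"
```

```text
tcp_pos: [0.4815, 0.0337, 0.107]
ft_force: [0.0, -1.6, -1.2]
tcp_pos: [0.4815, 0.0336, 0.1047]
ft_force: [0.6, -2.2, -1.4]
tcp_pos: [0.4816, 0.0335, 0.1026]
ft_force: [0.2, -1.6, -1.9]
tcp [0.4816 0.0335 0.1026] tilt [-3.e-04 -4.e-04 -1.e+00] jaw yaw 12.76 t 9.6833 F [ 0.24 -1.63 -1.89]
units xyz [-0.414 -0.044 -0.049]
```

```bash
python3 -m crank '[0.05,0,0.03,0,0,0,0,0,0,0,0,0]'|sed -n '2p;4p'
python3 -m crank '[0.05,0,0,0,0,0,0,0,0,0,0,0]'|sed -n '2p;4p'
python3 -m crank '[0.05,0,0,0,0,0,0,0,0,0,0,0]'|sed -n '2p;4p'
python3 -m crank '[0.05,0,0,0,0,0,0,0,0,0,0,0]'|sed -n '2p;4p'
```

```text
tcp_pos: [0.4817, 0.033, 0.1011]
ft_force: [-0.7, -0.6, -1.9]
tcp_pos: [0.4818, 0.0329, 0.0996]
ft_force: [-0.3, -1.8, -2.3]
tcp_pos: [0.4819, 0.0328, 0.0982]
ft_force: [-0.9, -1.6, -0.9]
tcp_pos: [0.4819, 0.0328, 0.0969]
ft_force: [-2.0, -2.0, 1.5]
```

Bite felt (about 3.5 N net upward). Releasing.

```bash
python3 -m crank '[0,0,0,0,0,0,0,0,0,0,0,0,0,0,0,0,0,0,0,0,0,0,0,0]' 0.35 50
python3 -m crank '[-0.3,0,0,0,0,0,-1,0,0,0,0,0,-1,0,0,0,0,0,-1,0,0,0,0,0,-1,0,0,0,0,0,0,0,0,0,0,0]'
python3 -c "
from h import *
go((.475,-.22,.25));s=shot('side','s6.png')['frame'];t=shot('top')['frame']
a=cv2.resize(s[100:220,255:355,::-1],(500,600),interpolation=2)
b=cv2.resize(t[175:265,290:340,::-1],(300,540),interpolation=2)
o=np.zeros((600,800,3),np.uint8);o[:,:500]=a;o[:540,500:]=b
cv2.imwrite('pics/c6.png',o)"
```

```text
clock: 10.68
tcp_pos: [0.4823, 0.0331, 0.097]
ee_rot: [0.553, 0.442, 0.553, -0.441]
ft_force: [-0.3, 0.1, 0.3]
gripper_width: 0.653
clock: 11.18
tcp_pos: [0.4853, 0.0331, 0.2325]
ee_rot: [0.555, 0.444, 0.55, -0.439]
ft_force: [1.2, 0.1, -0.6]
gripper_width: 0.658
tcp [0.4853 0.0331 0.2325] tilt [ 9.5e-03  8.0e-04 -1.0e+00] jaw yaw 12.77 t 11.1833 F [ 1.25  0.06 -0.55]
units xyz [-0.592 -2.195  8.154]
```

View pics/c6.png

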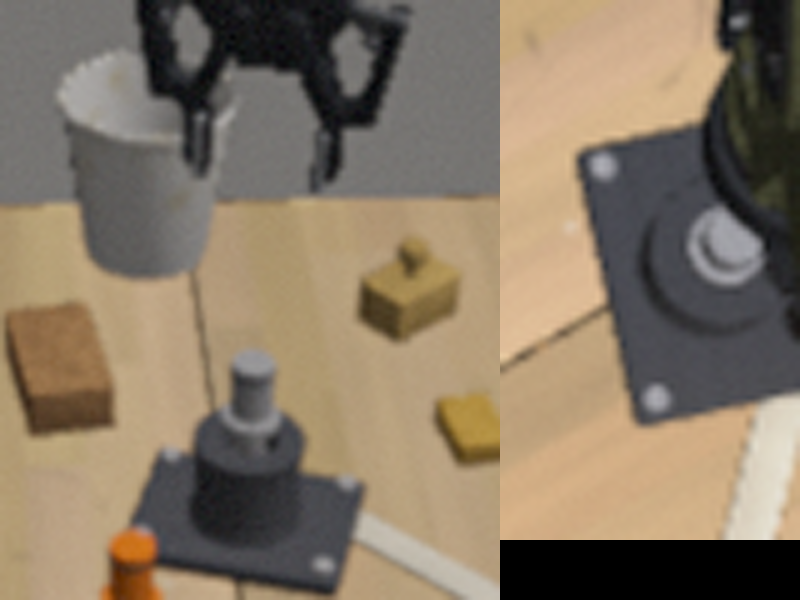

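Stake stands upright in the socket: side top (306,172), collar just above the tower face. The weight's knob shows at side (337.6,148.6). Locating the weight.

```bash
python3 - <<'E'
from h import *
t=shot('top');s=shot('side')
print(tri([(t,423.5,218.6),(s,337.6,148.4)]).round(4),onz(t,423.5,218.6,.06),onz(s,337.6,148.4,.06))
print('stake top side',onz(s,305.8,172.4,.123))
hsv=cv2.cvtColor(t['frame'],cv2.COLOR_RGB2HSV);m=((hsv[...,1]>108)&(hsv[...,0]<30)).astype(np.uint8);k=np.zeros_like(m);k[200:238,402:442]=m[200:238,402:442]
c=max(cv2.findContours(k,0,1)[0],key=cv2.contourArea);r=cv2.minAreaRect(c);print(r,cv2.contourArea(c))
q=cv2.boxPoints(r);print([onz(t,*p,.034)[:2].round(4).tolist() for p in q])
E
```

```text
[ 0.4772 -0.22    0.0588] [ 0.47557168 -0.22006536  0.06      ] [ 0.47805946 -0.21778678  0.06      ]
stake top side [0.48228642 0.03479435 0.123     ]
((423.5479736328125, 221.70547485351562), (14.630145072937012, 15.917596817016602), 20.556045532226562) 168.0
[[0.4571, -0.2012], [0.4972, -0.2175], [0.4832, -0.2536], [0.4432, -0.2371]]
```

```bash
python3 -m crank '[0,-0.238,0.905,0,0,0,0,-0.238,0.905,0,0,0,0,-0.238,0.905,0,0,0,0,-0.238,0.905,0,0,0,0,-0.238,0.905,0,0,0,0,-0.238,0.905,0,0,0,0,-0.238,0.905,0,0,0,0.5,-0.238,0.905,0,0,0,1,-0.238,0.905,0,0,0,1,0,0,0,0,0,0.5,0,0,0,0,0,0,0,0,0,0,0]' 0.35 60
python3 -m crank '[0,0,0,0,0,0,0,0,0,0,0,0]'
python3 -c "
from h import *
go((.4768,-.2195,.045))"
```

```text
clock: 12.38
tcp_pos: [0.4691, -0.2185, 0.1306]
ee_rot: [0.549, 0.441, 0.556, -0.442]
ft_force: [-0.6, 0.9, -0.9]
gripper_width: 0.654
clock: 12.55
tcp_pos: [0.4735, -0.2195, 0.1363]
ee_rot: [0.553, 0.441, 0.553, -0.441]
ft_force: [-0.2, 0.7, 0.2]
gripper_width: 0.65
tcp [ 0.4735 -0.2195  0.1363] tilt [-0.e+00  1.e-04 -1.e+00] jaw yaw 12.79 t 12.55 F [-0.2   0.74  0.18]
units xyz [3.044 0.108 0.023]
```

```bash
python3 -m crank '[0.6,0.108,0.023,0,0,0,0.8,0,0,0,0,0,0.8,0,0,0,0,0,0.5,0,0,0,0,0,0.3,0,0,0,0,0,0.1,0,0,0,0,0,0,0,0,0,0,0,0,0,0,0,0,0]'
python3 -c "
from h import *
go((.4768,-.2195,.040));s=shot('side','s7.png')['frame']
cv2.imwrite('pics/c7.png',cv2.resize(s[110:190,290:390,::-1],(600,480),interpolation=2))"
```

```text
clock: 13.22
tcp_pos: [0.4777, -0.22, 0.0442]
ee_rot: [0.553, 0.441, 0.552, -0.441]
ft_force: [-0.0, -0.1, 0.2]
gripper_width: 0.652
tcp [ 0.4777 -0.22    0.0442] tilt [ 1.8e-03 -8.0e-04 -1.0e+00] jaw yaw 12.79 t 13.2167 F [-0.01 -0.15  0.21]
units xyz [ 0.139 -0.027 -0.022]
```

View pics/c7.png

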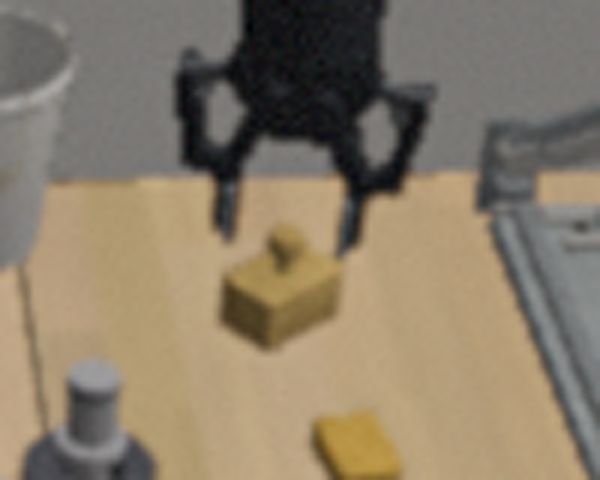

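Jaws straddle the knob (crop tips (230,240) and (347,252), knob (287,240)). Lowering 4 mm and closing.

```bash
python3 -m crank '[0.14,-0.02,-0.02,0,0,0,0,0,0,0,0,0,0,0,0,0,0,0]'|sed -n '2p;4p'
python3 -m crank '[0,0,0,0,0,0,0,0,0,0,0,0,0,0,0,0,0,0,0,0,0,0,0,0,0,0,0,0,0,0,0,0,0,0,0,0]' 1 65
python3 -m crank '[-0.5,0,0,0,0,0,-1,0,0,0,0,0,-1,0,0,0,0,0,-1,0,0,0,0,0,-1,0,0,0,0,0,0,0,0,0,0,0,0,0,0,0,0,0]'
python3 -c "
from h import *
go((.482,.0328,.2));s=shot('side','s8.png')['frame']
cv2.imwrite('pics/c8.png',cv2.resize(s[70:190,290:390,::-1],(500,600),interpolation=2))"
```

```text
tcp_pos: [0.4759, -0.2192, 0.0389]
ft_force: [0.2, -0.5, -0.1]
clock: 14.02
tcp_pos: [0.4766, -0.2191, 0.0391]
ee_rot: [0.553, 0.442, 0.552, -0.441]
ft_force: [1.9, 1.9, 4.0]
gripper_width: 0.218
clock: 14.6
tcp_pos: [0.4761, -0.2196, 0.1737]
ee_rot: [0.553, 0.441, 0.552, -0.441]
ft_force: [0.4, 0.4, -7.8]
gripper_width: 0.214
tcp [ 0.4761 -0.2196  0.1737] tilt [ 9.0e-04 -1.1e-03 -1.0e+00] jaw yaw 12.76 t 14.6 F [ 0.39  0.41 -7.85]
units xyz [-0.885  2.049 -8.162]
```

View pics/c8.png

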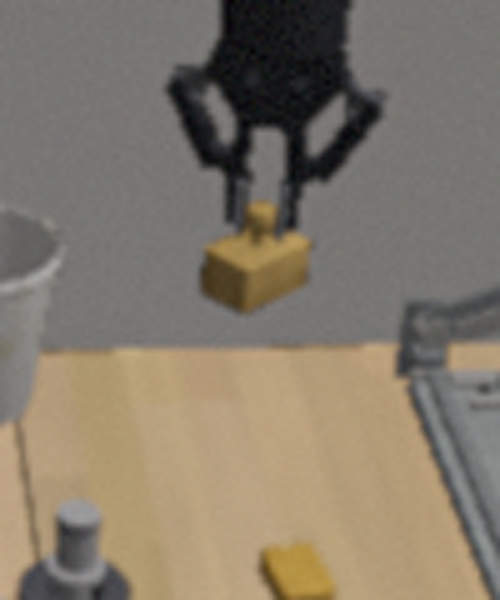

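Weight held level (crop (257,265)). Carrying it over the stake.

```bash
python3 -m crank '[-0.6,0,0,0,0,0,-0.3,0.228,-0.907,0,0,0,0,0.228,-0.907,0,0,0,0,0.228,-0.907,0,0,0,0,0.228,-0.907,0,0,0,0,0.228,-0.907,0,0,0,0,0.228,-0.907,0,0,0,0,0.228,-0.907,0,0,0,0,0.228,-0.907,0,0,0,0,0.228,-0.907,0,0,0,0,0,0,0,0,0,0,0,0,0,0,0]'
python3 -m crank '[0,0,0,0,0,0,0,0,0,0,0,0]' | sed -n 4p
python3 -c "
from h import *
go((.482,.0328,.170))"
```

```text
clock: 15.65
tcp_pos: [0.4797, 0.0341, 0.1976]
ee_rot: [0.552, 0.439, 0.554, -0.442]
ft_force: [0.0, -1.7, -7.6]
gripper_width: 0.215
ft_force: [0.1, -0.5, -6.5]
tcp [0.4807 0.0325 0.199 ] tilt [-3.1e-03 -7.0e-04 -1.0e+00] jaw yaw 12.73 t 15.8167 F [ 0.05 -0.53 -6.51]
units xyz [0.967 0.048 0.001]
```

```bash
python3 -m crank '[0.4,0.048,0,0,0,0,0.3,0,0,0,0,0,0.2,0,0,0,0,0,0,0,0,0,0,0,0,0,0,0,0,0]'|sed -n '2p;4p'
for i in 1; do python3 -m crank '[0.03,0,0,0,0,0,0.03,0,0,0,0,0,0,0,0,0,0,0]'|sed -n '2p;4p'; done
python3 -m crank '[0.03,0,0,0,0,0,0.03,0,0,0,0,0,0,0,0,0,0,0]'|sed -n '2p;4p'
python3 -m crank '[0.03,0,0,0,0,0,0.03,0,0,0,0,0,0,0,0,0,0,0]'|sed -n '2p;4p'
```

```text
tcp_pos: [0.4826, 0.0331, 0.1731]
ft_force: [0.5, 0.1, -6.8]
tcp_pos: [0.4835, 0.0335, 0.1722]
ft_force: [-0.4, 0.5, -7.1]
tcp_pos: [0.4832, 0.0336, 0.17]
ft_force: [-0.9, 0.4, -7.5]
tcp_pos: [0.4831, 0.0336, 0.1681]
ft_force: [-0.1, 0.4, -6.9]
```

```bash
python3 -m crank '[0.03,0,0,0,0,0,0.03,0,0,0,0,0,0,0,0,0,0,0]'|sed -n '2p;4p'
python3 -m crank '[0.03,0,0,0,0,0,0.03,0,0,0,0,0,0,0,0,0,0,0]'|sed -n '2p;4p'
python3 -m crank '[0.03,0,0,0,0,0,0,0,0,0,0,0]'|sed -n '2p;4p'
python3 -m crank '[0.03,0,0,0,0,0,0,0,0,0,0,0]'|sed -n '2p;4p'
```

```text
tcp_pos: [0.4831, 0.0336, 0.1663]
ft_force: [0.5, 0.0, -6.5]
tcp_pos: [0.4831, 0.0335, 0.1645]
ft_force: [-0.2, -0.7, -7.5]
tcp_pos: [0.4831, 0.0335, 0.1636]
ft_force: [-0.0, 0.1, -7.0]
tcp_pos: [0.4832, 0.0335, 0.1628]
ft_force: [-0.5, -0.1, -7.2]
```

```bash
python3 -m crank '[0.03,0,0,0,0,0,0,0,0,0,0,0]'|sed -n '2p;4p'
python3 -m crank '[0.03,0,0,0,0,0,0,0,0,0,0,0]'|sed -n '2p;4p'
python3 -m crank '[0.03,0,0,0,0,0,0,0,0,0,0,0]'|sed -n '2p;4p'
python3 -m crank '[0.03,0,0,0,0,0,0,0,0,0,0,0]'|sed -n '2p;4p'
```

```text
tcp_pos: [0.4834, 0.0336, 0.1621]
ft_force: [0.7, 0.5, -5.0]
tcp_pos: [0.4835, 0.0336, 0.1613]
ft_force: [0.3, -0.4, -4.8]
tcp_pos: [0.4834, 0.0336, 0.1603]
ft_force: [1.0, -0.5, -3.6]
tcp_pos: [0.4833, 0.0336, 0.1593]
ft_force: [-0.2, -1.1, -4.6]
```

```bash
python3 -m crank '[0.03,0,0,0,0,0,0,0,0,0,0,0]'|sed -n '2p;4p'
python3 -m crank '[0.03,0,0,0,0,0,0,0,0,0,0,0]'|sed -n '2p;4p'
python3 -m crank '[0.03,0,0,0,0,0,0,0,0,0,0,0]'|sed -n '2p;4p'
python3 -m crank '[0.03,0,0,0,0,0,0,0,0,0,0,0]'|sed -n '2p;4p'
```

```text
tcp_pos: [0.4833, 0.0336, 0.1583]
ft_force: [-0.2, -0.5, -4.5]
tcp_pos: [0.4832, 0.0336, 0.1574]
ft_force: [0.5, -0.4, -4.6]
tcp_pos: [0.4834, 0.0336, 0.1567]
ft_force: [-0.3, 0.6, -2.9]
tcp_pos: [0.4837, 0.0336, 0.1562]
ft_force: [-0.8, 0.3, 0.9]
```

```bash
python3 -m crank '[0.02,0,0,0,0,0,0,0,0,0,0,0]'|sed -n '2p;4p'
python3 -m crank '[0.02,0,0,0,0,0,0,0,0,0,0,0]'|sed -n '2p;4p'
```

```text
tcp_pos: [0.4838, 0.0336, 0.1558]
ft_force: [-1.2, 0.2, 4.5]
tcp_pos: [0.484, 0.0336, 0.1553]
ft_force: [-1.1, 0.7, 7.0]
```

```bash
python3 -m crank '[0.015,0,0,0,0,0,0,0,0,0,0,0]'|sed -n '2p;4p'
```

```text
tcp_pos: [0.4841, 0.0336, 0.1551]
ft_force: [-0.8, 0.2, 8.7]
```

```bash
python3 -m crank '[0.015,0,0,0,0,0,0,0,0,0,0,0]'|sed -n '2p;4p'
python3 -m crank '[0.015,0,0,0,0,0,0,0,0,0,0,0]'|sed -n '2p;4p'
```

```text
tcp_pos: [0.4843, 0.0336, 0.1549]
ft_force: [-0.7, 0.0, 9.8]
tcp_pos: [0.4845, 0.0336, 0.1547]
ft_force: [-1.5, -1.5, 11.5]
```

```bash
python3 -m crank '[0.008,0,0,0,0,0,0,0,0,0,0,0]'|sed -n '2p;4p';python3 -m crank '[0,0,0,0,0,0,0,0,0,0,0,0]'|sed -n '2p;4p'
```

```text
tcp_pos: [0.4846, 0.0336, 0.1546]
ft_force: [-2.4, 0.1, 12.1]
tcp_pos: [0.4846, 0.0336, 0.1547]
ft_force: [-1.8, -0.5, 11.4]
```

```bash
python3 -m crank '[0.02,0,0,0,0,0,0,0,0,0,0,0]'|sed -n '2p;4p'
python3 -m crank '[0.015,0,0,0,0,0,0,0,0,0,0,0]'|sed -n '2p;4p'
```

```text
tcp_pos: [0.4848, 0.0336, 0.1543]
ft_force: [-2.6, -0.4, 14.6]
tcp_pos: [0.485, 0.0336, 0.1541]
ft_force: [-2.6, -1.1, 15.7]
```

```bash
python3 -m crank '[0.01,0,0,0,0,0,0,0,0,0,0,0]'|sed -n '2p;4p'; python3 -m crank '[0,0,0,0,0,0,0,0,0,0,0,0]'|sed -n '2p;4p'
```

```text
tcp_pos: [0.4851, 0.0336, 0.154]
ft_force: [-2.7, -1.1, 17.7]
tcp_pos: [0.4851, 0.0336, 0.154]
ft_force: [-2.2, -0.2, 16.9]
```

About 24 N net, on the cushion's slope of roughly 8 N/mm. Lifting off and checking.

```bash
python3 -m crank '[-0.05,0,0,0,0,0,-0.1,0,0,0,0,0,-0.3,0,0,0,0,0,-0.6,0,0,0,0,0,-0.6,0,0,0,0,0,0,0,0,0,0,0,0,0,0,0,0,0]'
python3 -c "
from h import *
go((.4766,-.2191,.2));s=shot('side','s9.png')['frame']
cv2.imwrite('pics/c9.png',cv2.resize(s[100:220,255:355,::-1],(500,600),interpolation=2))"
```

```text
clock: 21.57
tcp_pos: [0.4834, 0.0336, 0.2009]
ee_rot: [0.553, 0.441, 0.552, -0.441]
ft_force: [-1.5, 0.7, -7.8]
gripper_width: 0.217
tcp [0.4834 0.0336 0.2009] tilt [ 5.e-04 -0.e+00 -1.e+00] jaw yaw 12.77 t 21.5667 F [-1.45  0.67 -7.81]
units xyz [ 0.031 -2.084  8.163]
```

View pics/c9.png

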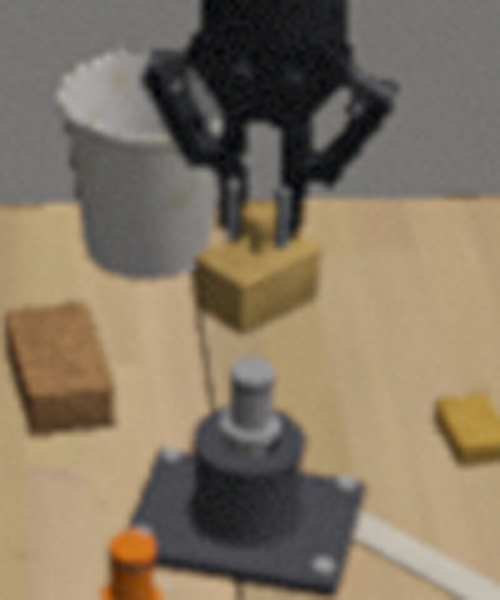

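The stake stands upright and about 6 mm deeper (top at crop (252,371), before 362). The weight is level in the grip. Returning it to its own spot.

```bash
python3 -m crank '[0,-0.232,0.907,0,0,0,0,-0.232,0.907,0,0,0,0,-0.232,0.907,0,0,0,0,-0.232,0.907,0,0,0,0,-0.232,0.907,0,0,0,0,-0.232,0.907,0,0,0,0,-0.232,0.907,0,0,0,0.5,-0.232,0.907,0,0,0,1,-0.232,0.907,0,0,0,1,0,0,0,0,0,0.5,0,0,0,0,0,0,0,0,0,0,0]'
python3 -m crank '[0.9,0,0,0,0,0,0.5,0,0,0,0,0,0.2,0,0,0,0,0,0.1,0,0,0,0,0,0,0,0,0,0,0,0,0,0,0,0,0]'
python3 -c "
from h import *
go((.4766,-.2191,.041))"
```

```text
clock: 22.62
tcp_pos: [0.4714, -0.2177, 0.1052]
ee_rot: [0.548, 0.441, 0.556, -0.443]
ft_force: [-2.1, 0.5, -8.0]
gripper_width: 0.221
clock: 23.12
tcp_pos: [0.4771, -0.2193, 0.0611]
ee_rot: [0.553, 0.441, 0.552, -0.441]
ft_force: [0.2, -1.0, -7.1]
gripper_width: 0.217
tcp [ 0.4771 -0.2193  0.0611] tilt [ 1.2e-03 -6.0e-04 -1.0e+00] jaw yaw 12.78 t 23.1167 F [ 0.21 -1.02 -7.06]
units xyz [ 0.669 -0.014 -0.01 ]
```

```bash
python3 -m crank '[0.2,0,0,0,0,0,0.2,0,0,0,0,0,0.15,0,0,0,0,0,0,0,0,0,0,0,0,0,0,0,0,0]'|sed -n '2p;4p'
python3 -m crank '[0.05,0,0,0,0,0,0.05,0,0,0,0,0,0,0,0,0,0,0]'|sed -n '2p;4p'
python3 -m crank '[0.04,0,0,0,0,0,0,0,0,0,0,0]'|sed -n '2p;4p'
```

```text
tcp_pos: [0.4757, -0.2189, 0.0431]
ft_force: [-0.1, -0.5, -7.6]
tcp_pos: [0.4763, -0.2191, 0.0404]
ft_force: [-0.3, -0.0, -7.1]
tcp_pos: [0.4765, -0.2194, 0.0394]
ft_force: [0.0, -0.1, -6.8]
```

```bash
python3 -m crank '[0.03,0,0,0,0,0,0,0,0,0,0,0]'|sed -n '2p;4p'
python3 -m crank '[0.03,0,0,0,0,0,0,0,0,0,0,0]'|sed -n '2p;4p'
python3 -m crank '[0.03,0,0,0,0,0,0,0,0,0,0,0]'|sed -n '2p;4p'
```

```text
tcp_pos: [0.4766, -0.2196, 0.0392]
ft_force: [-2.0, -1.0, 1.1]
tcp_pos: [0.4766, -0.2196, 0.0391]
ft_force: [-5.0, -0.1, 11.0]
tcp_pos: [0.4767, -0.2196, 0.0391]
ft_force: [-7.7, 1.2, 19.5]
```

Weight is down on the bench. Easing the press, releasing and lifting away.

```bash
python3 -m crank '[-0.05,0,0,0,0,0,0,0,0,0,0,0]'|sed -n '2p;4p'
python3 -m crank '[0,0,0,0,0,0,0,0,0,0,0,0,0,0,0,0,0,0,0,0,0,0,0,0]' 0.35 60|sed -n '2p;4,5p'
python3 -m crank '[-0.3,0,0,0,0,0,-1,0,0,0,0,0,-1,0,0,0,0,0,-1,0,0,0,0,0,-1,0,0,0,0,0,-1,0,0,0,0,0,0,0,0,0,0,0,0,0,0,0,0,0]'
python3 -c "
from h import *
s=shot('side','s10.png')['frame'];t=shot('top','t10.png')['frame']
a=cv2.resize(s[110:240,220:360,::-1],(500,464),interpolation=2)
b=cv2.resize(t[175:265,290:350,::-1],(300,450),interpolation=2)
o=np.zeros((464,800,3),np.uint8);o[:,:500]=a;o[:450,500:]=b
cv2.imwrite('pics/c10.png',o)"
```

```text
tcp_pos: [0.4767, -0.2195, 0.0392]
ft_force: [-3.7, -0.9, 7.5]
tcp_pos: [0.4766, -0.2191, 0.0381]
ft_force: [0.1, -0.2, -0.8]
gripper_width: 0.65
clock: 25.62
tcp_pos: [0.4778, -0.2198, 0.1997]
ee_rot: [0.554, 0.442, 0.551, -0.441]
ft_force: [-0.2, -0.2, -0.3]
gripper_width: 0.651
```

View pics/c10.png

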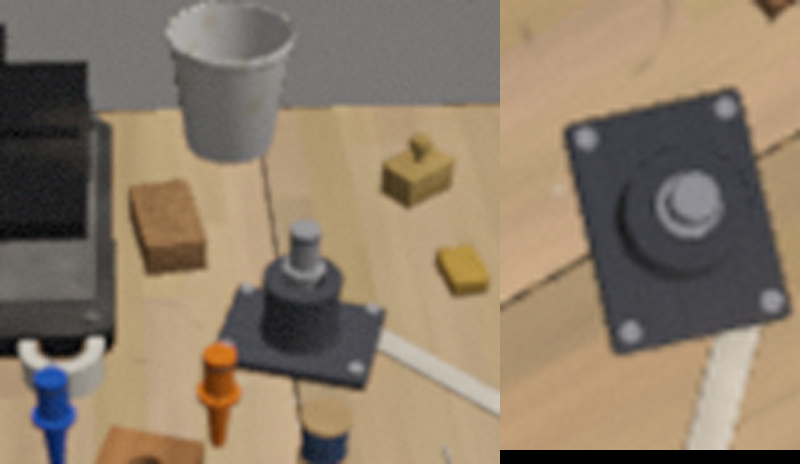

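The last picture shows the stake upright and centred (side crop (305,230), top crop (693,197)). The weight stands upright at its old place (crop (418,175)), and the bystanders in view are unmoved. Handing in.

```bash
python3 -c "
from rig import ctrl
print(ctrl.sign_off())"
```

```text
the job is handed in; nothing more can be done
None
```

The flat-topped stake is in the holder's socket, tapped home with the brass weight, and I handed the job in at about 26 s; no verdict came back.

- **Fitting:** I lowered the stake until the taper bit, at about 3.5 N, and let go. It stood upright and loose in the socket.
- **Tapping:** I pressed slowly with the weight's underside instead of striking. The stake slid about 5–6 mm, then the force rose at about 8 N/mm to a peak of about 24 N (wrist force minus the weight), below the 30 N limit.
- **Weight:** It is back on the bench at its old place, about 250 mm from the socket axis. I pressed it onto the bench with about 26 N before letting go, which is harder than needed.

**Last checks:** The final pictures show the stake upright and centred, with its origin about 26 mm up, and the weight upright. The bystanders in that last crop look unmoved; the domed stake and the rest are outside it and were not re-checked.

**What disagreed:**
- While the stake slid, the wrist felt only about 3 N (about 5 N with the stake's own weight), less than the stated 6–8 N.
- The two cameras differed by 3–5 mm in x. I used the triangulated position and corrected it by feel at the socket.
- The lock itself was not tested separately. I infer it from the 24 N peak on the cushion and from the stake staying down.

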